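# Load the wipe-tub bracket at the first-aid desk

## Robot

A 6-joint arm with a two-finger parallel gripper is mounted at the origin on the work surface. World frame = base frame: x ahead of the robot, y to its left, z up, the work surface at z = 0. Lengths are in mm, angles in rad, forces in N, time in s.
With the tool pointing down it reaches from about 275 to 1000 mm from the base axis. Payload 8.4 kg.
Tool frame: the origin (TCP) lies between the finger pads; the fingertips stand 17 mm ahead of it and the grasp point (between the pads) lies 2 mm behind it (r.tcp_to_tips is the distance from the TCP to the fingertips, in mm); z points along the fingers, y is the line along which they close (so a half turn about z gives the same grasp; the last joint's range is limited). The gripper opens to 85 mm and grips with 20 to 120 N. Pads are 22 mm wide; open, the fingers measure 114 mm over their backs; the gripper's body (76 mm by 85 mm) begins 54 mm behind the grasp point. The pads swing forward as they close: fully open they stand 13 mm farther back than shut.
Start: joints at [-1.132, 0.353, 1.633, -0, 1.155, -0.002], TCP at [266.663, -565.26, 248.281] pointing down, gripper open.
Joint ranges: [-2.63, 2.63], [-0.92, 2.1], [0.06, 2.66], [-1.3, 4.44], [0, 2.69], [-3.02, 3.02]. Speed limits (rad/s): [2.22, 2.22, 2.79, 3.14, 3.14, 3.14].

## Interface

Orientations are given as [roll, pitch, yaw] about the fixed x, y, z axes, in that order (R = Rz(yaw) Ry(pitch) Rx(roll)).
In Python, from rig import r gives the robot as it stands. The module is installed in compiled form; this text tells all that it offers.
- The arm moves only by the tool apply_moves, never from a script. Its argument "series" is text: rows parted by semicolons, each of 7 numbers parted by spaces: the shift along the tool's x, y, z in cm, then the turn, a rotation vector about the tool's x, y, z in rad, then the gripper's target within -1 to 1 (shut at 1, half-way at 0, fully open at -1). In form: tx ty tz rx ry rz fingers; .... A call has exactly 10 rows; each row shifts and turns the commanded pose from where the row before left it, along the tool's axes as they then stand; what a row does not reach is not made up. A row lasts 1/12 s, in which the tool goes at most 41.7 mm and 7.16 degrees, less where a joint would pass 70% of its speed; a pose out of reach is approached as far as the arm can. A call with a gripper value outside its range is refused whole. The fingers move at their own pace and stop on an object; "squeeze" is the grip in N (left out, the last holds). Time passes only in rows, so rows that do not move let the fingers close, or fill a call up. It gives the time, the measured TCP pose, the force and the opening at its end, in the units of the state.
- r.sense(): the state, without advancing time (a new reading comes with each control period).
- r.grab_frame(name): name is "side" or "top"; returns the picture (420x560x3 uint8, blue, green, red); there is no depth.
- r.camera_info(name): a dict with "K" (3x3 intrinsics, pixels), "extrinsics" (4x4, takes a point from camera to world coordinates). Camera axes: x right, y down, z forward; pixel columns grow to the right and rows downward; lengths in mm; the calibration is good to about 2 mm. A picture is of the moment at which its call begins. camera_info takes no time and is no camera call.
- r.sign_off(): hands the job in, once; it reports no verdict.
The state is a dict: "clock": time; "qpos": joint angles; "qvel": joint speeds; "joint_efforts": joint torques, N m; "eef_pos": TCP position; "tcp_rot": TCP orientation; "contact_force": force on the tool from outside, world axes, zero at the start; "wrist_torque": the same for the moment, N m; "opening": opening from 0.0 (shut) to 1.0 (fully open).
Only numpy, scipy, OpenCV 4.12 (cv2) and the standard library are available. Lean on these libraries where they do the work, as an engineer would, in place of code of your own. Each camera call takes 0.05 s, during which the arm holds its last target. There are 200 camera calls.

## Task

Find the wipe tub that just fits the empty steel bracket on the desk (the largest is too wide to enter, the smallest would sit loose), and slide it along the desk, upright and without lifting it, into the bracket as far as it goes. Then swing the bracket's retaining arm fully shut across the mouth behind it. Leave the other two tubs and everything else on the desk where they are.

Things in the scene. Friction and masses are not known exactly. Their poses are not given: they have to be found in the camera images.
- tub_small: round closed tub of disinfectant wipes, white with a paper band and grey lid, standing upright; diameter 80 mm, height 60 mm (label flap to 63 mm); origin at the centre of its underside, z up
- tub_medium: round closed tub of disinfectant wipes, white with a paper band and grey lid, standing upright; diameter 96 mm, height 60 mm (label flap to 63 mm); origin at the centre of its underside, z up
- tub_large: round closed tub of disinfectant wipes, white with a paper band and grey lid, standing upright; diameter 112 mm, height 60 mm (label flap to 63 mm); origin at the centre of its underside, z up
- bracket: U-shaped steel bracket fixed to the desk, no floor, walls 45 mm high, 8 mm thick; origin on the desk at the bay centre (where the tub's centre belongs), x points into the bay (mouth on the -x side), z up. Bay 104 mm wide in y; inner back face at x = 50 mm; side walls from x = -31 to 54 mm, outer faces at y = +-60 mm; flared lips start at x = -47 mm, mouth there 128 mm wide
- gate (a joint): retaining arm of the bracket, a flat steel bar turning about a vertical pin on the bracket's -y side; angle in rad: 0 = shut across the mouth (end stop), grows as it swings open, towards -x of the bracket and then out to -y; 3.1 = fully open; it stays where it is left (about 1 N at its end moves it)
- gate_hinge (a point): pin of the retaining arm, at (-30, -76) mm in the bracket's frame, 33 mm above the desk; its axes turn with the arm: in them the arm runs 28 mm to -x, then 99 mm along +y; bar 10 mm thick, heights 24 to 42 mm. Its outer face, pushed to shut it, looks to -x and lies at x = -33 mm
- gate_tip (a point): rubber-capped free end of the retaining arm (cap diameter 14 mm), 33 mm above the desk
- pump_bottle: white pump bottle with a blue band, diameter 54 mm, height 150 mm, spout to its -x; origin under its centre
- phone: black phone lying flat, 150 x 72 x 9 mm (x, y, z); origin under its centre
- glove_box: cardboard and blue glove carton, 120 x 220 x 80 mm (x, y, z); origin under its centre
- mouse: black computer mouse, 105 x 60 x 30 mm (x, y, z); origin under its centre
- stapler: black and steel stapler, 135 x 34 x 43 mm (x, y, z); origin under its centre
- sharps_bin: yellow sharps bin, diameter 106 mm, height 120 mm; origin under its centre
Mind the look-alikes: they are no part of the job. Leave any green or yellow look-alike of the tub_medium alone.

How it is judged:
By the outcome, as a careful person would: the job done as asked, in the order asked, and still so for the second after the job is handed in, with the robot touching nothing.
It also fails if it takes over 64 s, if anything falls off the work surface, if the arm or the gripper's body presses on something with over 40 N, if the wrist force passes 120 N, or if a joint passes its speed limit or range.

## Working session

There is one attempt and no reset: what is moved stays moved. The work goes in short steps, Python scripts to look and compute and a tool call to move; the robot and the scene stay as the last step left them, time stands still between calls to the robot, and variables do not carry over. Pictures are saved under pics/ and viewed, on a budget of 10 in all, crops included, one or two more only if the job needs it, and the job is handed in when it is done.

Besides the shell and the picture viewer there is one more tool, called after ">>>" in YAML: its name, and indented under it one key for each argument. apply_moves: Moves the arm, as the interface text tells. Its arguments: {"type":"object","properties":{"series":{"type":"string"},"squeeze":{"type":"number"}},"required":["series"]}

```bash
mkdir -p pics
cat > h.py <<'E'
import numpy as np, cv2
from rig import r
def cam(n):
    c=r.camera_info(n); return np.array(c["K"]),np.array(c["extrinsics"])
def ray(n,u,v,z):
    K,E=cam(n); d=E[:3,:3]@np.linalg.solve(K,[u,v,1.]); o=E[:3,3]
    return o+d*(z-o[2])/d[2]
def proj(n,p):
    K,E=cam(n); q=E[:3,:3].T@(np.array(p,float)-E[:3,3]); q=K@q; return q[:2]/q[2]
E
python3 - <<'E'
from h import *
for n in("top","side"):
    f=r.grab_frame(n); cv2.imwrite(f"pics/{n}0.png",f); K,E=cam(n); print(n,K.round(1).tolist(),E.round(3).tolist())
print(r.sense())
E
```

```text
top [[423.6, 0.0, 276.7], [0.0, 423.6, 213.7], [0.0, 0.0, 1.0]] [[0.021, -0.997, 0.072, 402.635], [-1.0, -0.02, 0.004, -49.926], [-0.002, -0.072, -0.997, 1191.131], [0.0, 0.0, 0.0, 1.0]]
side [[420.5, 0.0, 280.4], [0.0, 420.5, 211.1], [0.0, 0.0, 1.0]] [[-0.9, -0.262, 0.348, -10.15], [-0.435, 0.497, -0.751, 1011.288], [0.023, -0.827, -0.561, 860.91], [0.0, 0.0, 0.0, 1.0]]
{'clock': 0.1, 'qpos': array([-1.13241119e+00,  3.53607863e-01,  1.63404759e+00,  2.26842529e-05,
        1.15523383e+00, -2.40523585e-03]), 'qvel': array([ 3.32725994e-05, -1.41778442e-03, -2.51321357e-03, -7.66120938e-04,
        2.86745422e-04, -2.05239051e-04]), 'joint_efforts': array([ 7.81832878e-04, -6.06353974e+01, -3.42818427e+01,  8.40948610e-05,
        3.95220224e-03, -1.05312128e-05]), 'eef_pos': array([ 266.48747171, -564.88507918,  247.62386895]), 'tcp_rot': array([-3.14029608e+00, -2.38603157e-05,  4.40781184e-01]), 'contact_force': array([ 0.89140047, -0.42956229, -0.06667012]), 'wrist_torque': array([ 0.00044077, -0.03094403, -0.03921428]), 'opening': 0.997511341542336}
```

View pics/top0.png

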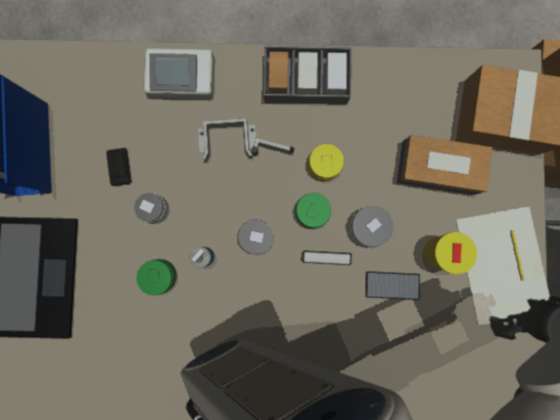

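View pics/side0.png

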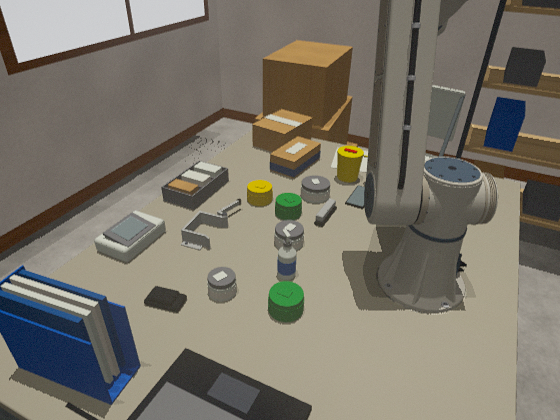

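The top view shows three grey-lidded tubs at about (151,208), (256,237) and (372,227). The look-alikes are green at (313,211) and (155,277), and yellow at (326,161). The sharps bin is at (456,253) and the pump bottle at (201,257). The bracket is at (227,138) with its mouth facing down the image, and the gate is swung open to (292,150). Next I'll measure the lids and check a close crop.

Run:
```python
from h import *
f=cv2.imread("pics/top0.png")
hsv=cv2.cvtColor(f,cv2.COLOR_BGR2HSV)
for c in [(151,208),(256,237),(372,227),(313,211),(155,277),(326,161),(201,257)]:
    print(c,hsv[c[1]-10:c[1]+11:5,c[0]].tolist(),ray("top",*c,60).round(0))
g=cv2.cvtColor(f,cv2.COLOR_BGR2GRAY)
a=cv2.resize(f[100:280,110:400],None,fx=2.75,fy=2.75,interpolation=cv2.INTER_CUBIC)
cv2.imwrite("pics/crop1.png",a)
# lids: low saturation greys vs brownish desk
print("desk",hsv[190,200].tolist(),hsv[260,300].tolist())
m=((hsv[...,1]<40)).astype(np.uint8)*255
m=cv2.morphologyEx(m,cv2.MORPH_OPEN,np.ones((3,3)))
for k in cv2.findContours(m,cv2.RETR_EXTERNAL,cv2.CHAIN_APPROX_NONE)[0]:
    if cv2.contourArea(k)>150:
        (u,v),R=cv2.minEnclosingCircle(k)
        if 110<u<400 and 100<v<290: print((round(u,1),round(v,1)),round(R,1),cv2.contourArea(k), "equivR mm@60",round(np.sqrt(cv2.contourArea(k)/np.pi)*1131/423.6,1),ray("top",u,v,60).round(0))
```

```text
(151, 208) [[30, 3, 100], [98, 7, 150], [96, 7, 177], [150, 2, 103], [60, 3, 101]] [493. 292.  60.]
(256, 237) [[90, 2, 116], [107, 14, 169], [108, 14, 188], [100, 6, 128], [60, 2, 116]] [421.   8.  60.]
(372, 227) [[0, 2, 117], [109, 15, 188], [108, 14, 188], [108, 9, 147], [75, 4, 118]] [ 454. -301.   60.]
(313, 211) [[66, 132, 141], [66, 132, 141], [66, 131, 142], [66, 130, 143], [66, 131, 142]] [ 494. -143.   60.]
(155, 277) [[66, 147, 123], [66, 149, 123], [65, 149, 123], [66, 147, 113], [66, 148, 122]] [310. 273.  60.]
(326, 161) [[31, 171, 179], [30, 170, 175], [31, 169, 181], [31, 168, 182], [31, 167, 182]] [ 630. -176.   60.]
(201, 257) [[39, 15, 117], [105, 14, 186], [60, 4, 72], [40, 19, 122], [28, 26, 118]] [365. 153.  60.]
desk [24, 39, 131] [21, 41, 105]
(194.0, 261.5) 21.0 612.0 equivR mm@60 37.3 [353. 171.  60.]
(147.5, 244.5) 17.1 252.5 equivR mm@60 23.9 [395. 297.  60.]
(255.5, 236.5) 19.9 1082.5 equivR mm@60 49.6 [423.  10.  60.]
(211.0, 233.5) 21.7 378.5 equivR mm@60 29.3 [428. 129.  60.]
(182.0, 217.5) 19.0 162.0 equivR mm@60 19.2 [469. 208.  60.]
(360.0, 268.0) 67.5 6182.0 equivR mm@60 118.4 [ 345. -269.   60.]
(178.8, 177.4) 17.1 198.5 equivR mm@60 21.2 [577. 220.  60.]
(144.2, 186.0) 51.8 2235.0 equivR mm@60 71.2 [552. 312.  60.]
```

View pics/crop1.png

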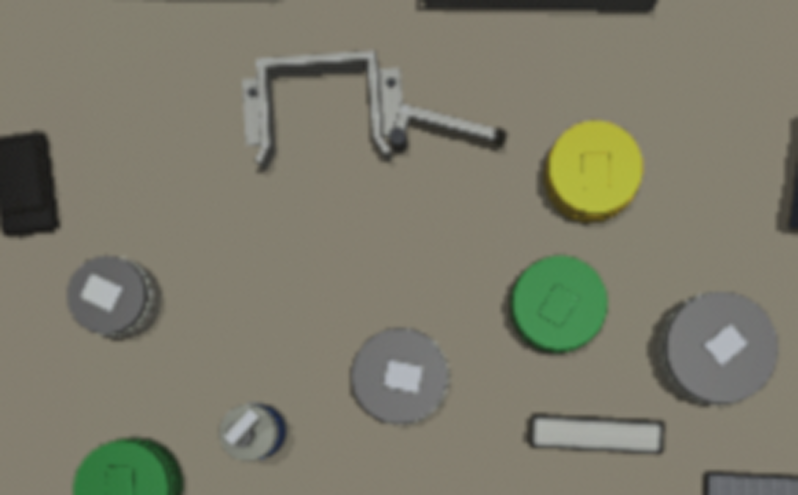

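The lid diameters come out near 76, 95 and 109 mm, left to right. So the medium tub is the one at (256,237); the others are green or yellow, or the wrong size. Next I'll measure the bracket axis and the gate.

Run:
```python
from h import *
f=cv2.imread("pics/top0.png"); g=cv2.cvtColor(f,cv2.COLOR_BGR2GRAY)
hsv=cv2.cvtColor(f,cv2.COLOR_BGR2HSV)
W=lambda x,y,z:ray("top",110+(x-1.0)/2.75,100+(y-1.0)/2.75,z)[:2]
# bright top rims (z=45) as sub-boxes in full image
def pts(x0,x1,y0,y1,t=165):
    b=g[y0:y1,x0:x1]; v,u=np.nonzero(b>t); return np.array([ray("top",a+x0,c+y0,45)[:2] for a,c in zip(u,v)]),b[v,u]
print(g[112:160,195:262:1][[12,20,28,36]])
def fit(P): 
    vx,vy,x,y=cv2.fitLine(P.astype(np.float32),cv2.DIST_HUBER,0,.01,.01).ravel(); return round(float(x),1),round(float(y),1),round(float(np.arctan2(vy,vx)),3),len(P)
for name,b in dict(back=(209,242,116,128),left=(203,210,128,148),right=(243,251,124,144)).items():
    for t in (140,160):
        P,_=pts(*b,t)
        if len(P)>5: print(name,t,fit(P))
print("hinge z45",W(398,140,45),"tip z42",W(500,137,42),"armcorner",W(407,112,42))
print("small",W(107,295,60),"med",W(400.5,376,60),"large",W(722,348,60),"pump z150",W(245,430,150),"green",W(560,303,60))
print(r.tcp_to_tips)
```

```text
[[126 127 126 127 126 126 126 130 143 152 150 122  94  82  76  69  63  60
   60  59  59  60  60  60  60  59  57  55  53  52  51  52  50  49  51  51
   50  51  50  51  51  51  51  51  51  51  50  49  78 134 152 135 112 122
  131 132 134 136 138 137 130 126 127 126 127 127 127]
 [127 126 129 136 139 116  92  92 115 141 144 113  75  74 101 122 126 127
  127 127 127 127 127 127 126 126 127 127 127 127 127 127 127 126 127 127
  127 127 127 127 127 127 127 127 127 127 128 120  97 107 142 148 114 122
  148 154 142 140 150 152 140 130 127 127 127 127 127]
 [126 127 128 138 149 154 153 152 151 147 153 152 109  71  84 115 127 127
  126 127 127 126 127 127 127 127 127 127 127 127 127 127 127 127 126 128
  127 126 128 127 127 126 126 128 126 127 127 127 120 109 141 155 141 121
  141 157 159 159 158 154 156 163 165 163 159 156 157]
 [127 127 126 131 145 154 155 153 147 134 144 149 112  73  73 101 120 127
  127 127 126 127 127 127 127 128 127 127 127 127 127 126 128 127 127 127
  127 127 127 127 127 127 127 127 127 128 127 128 121  95 103 143 150 114
  113 133 113  81  67  65  67  72  82 104 121 126 127]]
back 140 (740.5, 102.4, -1.477, 73)
left 140 (683.2, 155.8, 0.031, 60)
right 140 (704.0, 41.8, 0.091, 65)
hinge z45 [658.16502091  19.25476935] tip z42 [663.9150261 -82.4706451] armcorner [687.43395936  11.11389454]
small [495.95942842 298.4013545 ] med [422.9476404   10.27625874] large [ 456.4852768  -301.17630303] pump z150 [370.51401427 142.69597613] green [ 497.1168363  -143.33106317]
17.0
```

>>> apply_moves:
  series: "1.5 -2.24 0 0 0 0 -0.2;1.5 -2.24 0 0 0 0 -0.2;1.5 -2.24 0 0 0 0 -0.2;1.5 -2.24 0 0 0 0 -0.2;1.5 -2.24 0 0 0 0 -0.2;1.5 -2.24 0 0 0 0 -0.2;1.5 -2.24 0 0 0 0 -0.2;1.5 -2.24 0 0 0 0 -0.2;1.5 -2.24 0 0 0 0 -0.2;1.5 -2.24 0 0 0 0 -0.2"

```text
clock: 0.93
eef_pos: [306.5, -297.3, 248.1]
tcp_rot: [-3.141, 0.0, 0.441]
contact_force: [1.3, 0.2, 0.0]
opening: 0.598
```

>>> apply_moves:
  series: "1.5 -2.24 0 0 0 0 -0.2;1.5 -2.24 0 0 0 0 -0.2;1.5 -2.24 0 0 0 0 -0.2;1.5 -2.24 0 0 0 0 -0.2;1.5 -2.24 0 0 0 0 -0.2;1.5 -2.24 0 0 0 0 -0.2;1.5 -2.24 0 0 0 0 -0.2;1.5 -2.24 0 0 0 0 -0.2;1.5 -2.24 0 0 0 0 -0.2;1.5 -2.24 0 0 0 -0.067 -0.2"

```text
clock: 1.77
eef_pos: [346.6, -30.8, 248.2]
tcp_rot: [3.142, -0.0, 0.507]
contact_force: [0.8, -0.2, 0.3]
opening: 0.602
```

>>> apply_moves:
  series: "0 0 2.4 0 0 0 -0.2;0 0 2.4 0 0 0 -0.2;0 0 2.4 0 0 0 -0.2;0 0 2.4 0 0 0 -0.2;0 0 2.4 0 0 0 -0.2;0 0 2.4 0 0 0 -0.2;0 0 2.4 0 0 0 -0.2;0 0 2.4 0 0 0 -0.2;0 0 1.9 0 0 0 -0.2;0 0 0.9 0 0 0 -0.2"

```text
clock: 2.6
eef_pos: [345.6, -32.0, 26.3]
tcp_rot: [-3.14, 0.002, 0.508]
contact_force: [-0.7, 0.1, 0.2]
opening: 0.598
```

Run:
```python
from h import *
a=r.grab_frame("top"); b=r.grab_frame("side")
print(r.sense()["eef_pos"],r.sense()["contact_force"])
c=np.hstack([cv2.resize(a[100:300,150:330],(400,444)),cv2.resize(b[170:350,200:362],(400,444))])
cv2.imwrite("pics/d1.png",c)
```

```text
[345.52755691 -31.95786913  26.94653285] [ 0.49341281 -0.58371515 -0.71249831]
```

View pics/d1.png

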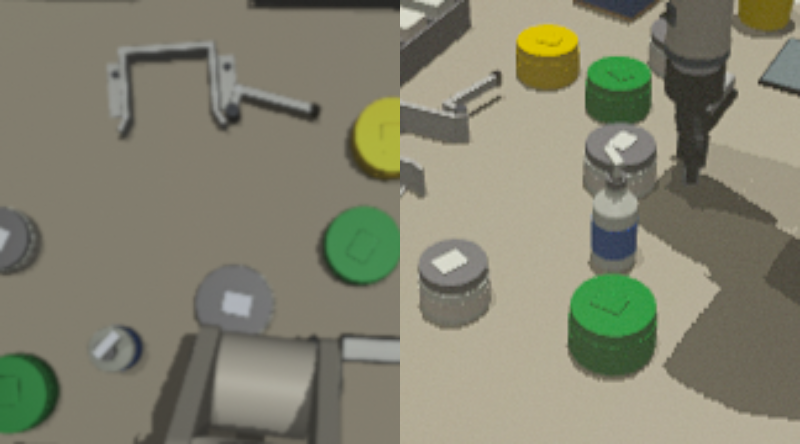

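The tub sits ahead of the half-open gripper (crop 235,300) with the path clear. Starting the diagonal push toward the bracket's axis.

>>> apply_moves:
  series: "1 0 0 0 0 0 -0.2;1 0 0 0 0 0 -0.2;1 0 0 0 0 0 -0.2;0.7 0 0 0 0 0 -0.2;0.7 0 0 0 0 0 -0.2;0.8 0 0 0 0 0 -0.2;0.9 0 0 0 0 0 -0.2;0.9 0 0 0 0 0 -0.2;0.9 0 0 0 0 0 -0.2;0.9 0 0 0 0 0 -0.2"

```text
clock: 3.53
eef_pos: [424.5, 11.2, 28.3]
tcp_rot: [-3.142, 0.0, 0.508]
contact_force: [-2.3, -2.0, 2.4]
opening: 0.602
```

>>> apply_moves:
  series: "1 0 0 0 0 0 -0.2;1 0 0 0 0 0 -0.2;1 0 0 0 0 0 -0.2;1 0 0 0 0 0 -0.2;1 0 0 0 0 0 -0.2;1 0 0 0 0 0 -0.2;1 0 0 0 0 0 -0.2;1 0 0 0 0 0 -0.2;0.8 0 0 0 0 0 -0.2;0.4 0 0 0 0 0 -0.2"

```text
clock: 4.37
eef_pos: [505.7, 56.1, 28.3]
tcp_rot: [3.141, -0.001, 0.508]
contact_force: [-0.8, -1.1, -0.4]
opening: 0.598
```

Run:
```python
from h import *
a=r.grab_frame("top"); b=r.grab_frame("side")
s=r.sense();print(s["eef_pos"],s["contact_force"],s["tcp_rot"])
c=np.hstack([cv2.resize(a[100:300,150:330],(400,444)),cv2.resize(b[170:350,150:312],(400,444))])
cv2.imwrite("pics/d2.png",c)
```

```text
[505.24039152  55.90299078  28.29609684] [ 0.18404318  0.29097662 -0.73291646] [ 3.14118240e+00 -1.22672677e-03  5.08125120e-01]
```

View pics/d2.png

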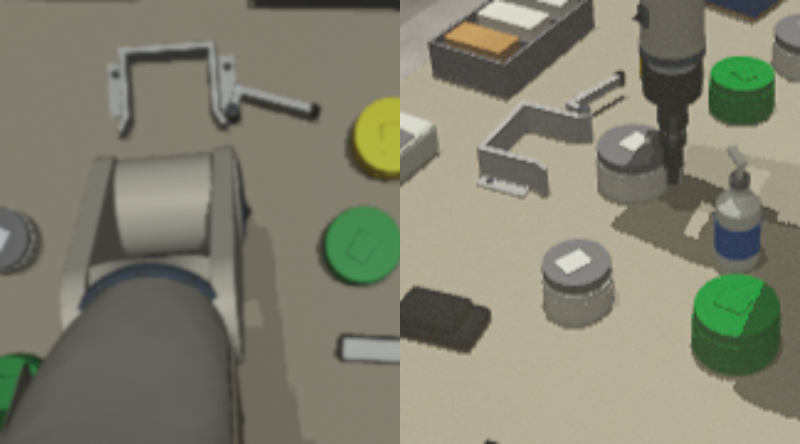

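Run:
```python
from h import *
t=np.linspace(0,2*np.pi,120)
P=np.array([proj("side",[550.4+48*np.cos(a),81+48*np.sin(a),60]) for a in t])
print("pred umin,umax,vmin,vmax",P.min(0),P.max(0))
P=np.array([proj("side",[550.4+48*np.cos(a),81+48*np.sin(a),0]) for a in t]); print("base",P.min(0),P.max(0))
b=r.grab_frame("side")
g=cv2.cvtColor(b,cv2.COLOR_BGR2GRAY)
P=P.astype(np.float32)
v=np.arange(216,246,3)
for y in v: print(y,g[y,222:268:1].tolist())
```

```text
pred umin,umax,vmin,vmax [228.05984118 219.24432776] [258.23050997 237.13093313]
base [228.91433434 233.78796594] [258.34461797 252.08756982]
216 [127, 133, 124, 126, 118, 133, 72, 79, 131, 143, 174, 173, 172, 172, 170, 172, 168, 170, 171, 172, 169, 170, 172, 170, 171, 172, 171, 172, 171, 173, 172, 174, 106, 45, 51, 53, 50, 49, 53, 49, 47, 49, 46, 49, 63, 150]
219 [89, 90, 91, 91, 93, 119, 176, 173, 169, 172, 171, 172, 171, 170, 171, 171, 172, 171, 175, 168, 170, 164, 165, 167, 170, 168, 167, 173, 171, 172, 174, 173, 105, 46, 50, 52, 48, 53, 63, 56, 57, 54, 50, 50, 69, 161]
222 [88, 89, 92, 89, 87, 100, 170, 173, 171, 171, 173, 163, 160, 144, 127, 127, 127, 131, 128, 130, 128, 129, 128, 125, 124, 124, 130, 127, 128, 111, 109, 129, 145, 97, 53, 52, 50, 57, 63, 59, 57, 51, 59, 63, 141, 178]
225 [91, 91, 88, 94, 90, 94, 145, 173, 167, 143, 128, 131, 131, 129, 131, 133, 131, 129, 127, 154, 179, 198, 219, 216, 216, 220, 208, 105, 97, 87, 85, 65, 70, 58, 49, 56, 60, 67, 79, 80, 72, 58, 51, 52, 119, 176]
228 [133, 139, 137, 139, 138, 140, 175, 165, 127, 129, 128, 131, 133, 132, 129, 130, 13
[... 500 characters left out ...]
 71, 61, 53, 50, 54, 57, 52, 52, 54, 57, 132, 155, 152]
237 [171, 173, 171, 172, 173, 171, 173, 145, 107, 138, 103, 79, 61, 69, 67, 65, 69, 85, 85, 103, 75, 75, 78, 79, 79, 74, 69, 71, 69, 67, 69, 68, 78, 90, 88, 57, 53, 49, 52, 50, 50, 53, 60, 145, 154, 151]
240 [171, 171, 170, 172, 172, 172, 171, 153, 104, 108, 110, 108, 110, 123, 119, 106, 103, 102, 94, 90, 81, 86, 76, 80, 83, 99, 97, 103, 95, 125, 120, 104, 107, 105, 106, 90, 75, 43, 47, 51, 53, 81, 88, 140, 138, 138]
243 [171, 170, 172, 171, 172, 173, 174, 176, 101, 111, 116, 116, 112, 111, 110, 116, 112, 112, 112, 110, 110, 112, 109, 111, 108, 111, 108, 108, 108, 108, 106, 109, 104, 107, 103, 92, 74, 53, 46, 48, 56, 81, 88, 80, 84, 85]
```

>>> apply_moves:
  series: "0.6 0 0 0 0 0 -0.2;0.5 0 0 0 0 0 -0.2;-1.2 0 0 0 0 0 -0.2;-1.3 0 0 0 0 0 -0.2;0.3 -1.48 0 0 0 0 -0.2;0.3 -1.48 0 0 0 0 -0.2;0 0 0 0 0 0.1045 -0.2;0 0 0 0 0 0.1045 -0.2;0 0 0 0 0 0.1045 -0.2;0 0 0 0 0 0.1045 -0.2"

```text
clock: 5.35
eef_pos: [482.3, 77.2, 28.4]
tcp_rot: [-3.142, -0.0, 0.085]
contact_force: [-0.1, -0.0, -0.4]
opening: 0.6
```

Run:
```python
from h import *
b=r.grab_frame("side"); s=r.sense();print(s["eef_pos"],s["contact_force"],s["tcp_rot"])
cv2.imwrite("pics/s3.png",b); cv2.imwrite("pics/d3.png",cv2.resize(b[180:280,170:290],None,fx=6,fy=6,interpolation=cv2.INTER_CUBIC))
t=np.linspace(0,2*np.pi,120)
for c in [(556,84)]:
    P=np.array([proj("side",[c[0]+48*np.cos(a),c[1]+48*np.sin(a),60]) for a in t]); print(P.min(0),P.max(0))
```

```text
[482.27727263  77.18557582  28.35349691] [-0.28861345  0.16333456 -0.68224858] [-3.14158958e+00 -2.18989684e-05  7.72750029e-02]
[226.05380508 219.25424285] [256.24235551 237.14561841]
```

View pics/d3.png

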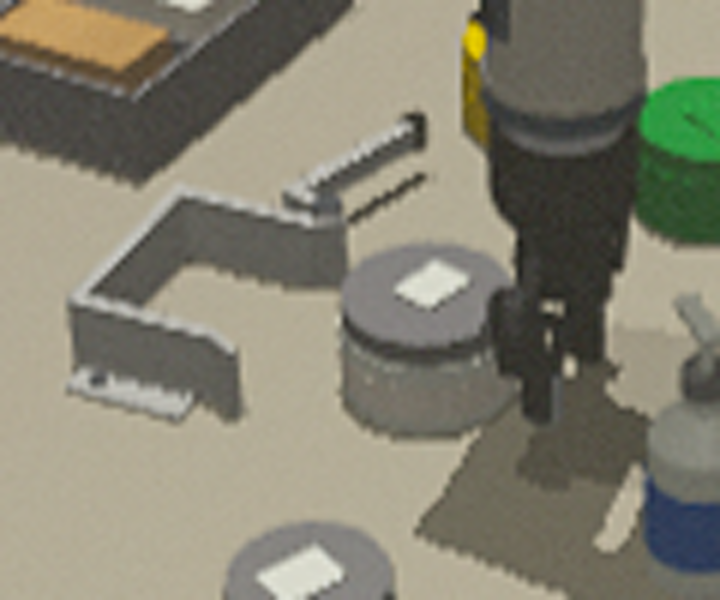

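Run:
```python
from h import *
o=np.array([687,96.6]);a=.09;R=np.array([[np.cos(a),-np.sin(a)],[np.sin(a),np.cos(a)]])
def B(x,y,z):
    p=o+R@[x,y]; return proj("side",[*p,z])
for n,p,ob in [("backL out",(58,60,45),(75,298)),("backR out",(58,-60,45),(180,190)),("lipL in",(-47,64,45),(237,350)),("lipR",(-47,-64,45),(345,222))]:
    print(n,B(*p).round(1),"obs",np.round([170+(ob[0]-2.5)/6,180+(ob[1]-2.5)/6],1))
# label centre on lid (z=62) both views: lid ellipse centre obs
print(ray("side",170+(424-2.5)/6,180+(296-2.5)/6,60))
# initial side check: lid in side0
```

```text
backL out [179.9 228.7] obs [182.1 229.2]
backR out [198.6 209.5] obs [199.6 211.2]
lipL in [208.2 237. ] obs [209.1 237.9]
lipR [226.5 215.6] obs [227.1 216.6]
[555.9913168   89.92469307  60.        ]
```

>>> apply_moves:
  series: "1 -0.1 0 0 0 0 -0.2;0.8 0 0 0 0 0 -0.2;0.6 0 0 0 0 0 -0.2;0.8 0 0 0 0 0 -0.2;0.8 0 0 0 0 0 -0.2;0.8 0 0 0 0 0 -0.2;0.8 0 0 0 0 0 -0.2;0.8 0 0 0 0 0 -0.2;0.8 0 0 0 0 0 -0.2;0.8 0 0 0 0 0 -0.2"

```text
clock: 6.23
eef_pos: [563.1, 85.6, 28.2]
tcp_rot: [3.142, 0.0, 0.09]
contact_force: [-2.9, -0.4, 0.7]
opening: 0.601
```

>>> apply_moves:
  series: "0.7 0 0 0 0 0 -0.2;0.7 0 0 0 0 0 -0.2;0.7 0 0 0 0 0 -0.2;0.7 0 0 0 0 0 -0.2;0.7 0 0 0 0 0 -0.2;0.7 0 0 0 0 0 -0.2;0.6 0 0 0 0 0 -0.2;0.5 0 0 0 0 0 -0.2;0.5 0 0 0 0 0 -0.2;0.4 0 0 0 0 0 -0.2"

```text
clock: 7.07
eef_pos: [624.6, 91.2, 28.3]
tcp_rot: [3.142, 0.0, 0.09]
contact_force: [-1.8, 0.2, 0.7]
opening: 0.603
```

Run:
```python
from h import *
b=r.grab_frame("side"); s=r.sense();print(s["eef_pos"],s["contact_force"],s["tcp_rot"])
cv2.imwrite("pics/d4.png",cv2.resize(b[180:280,170:290],None,fx=6,fy=6,interpolation=cv2.INTER_CUBIC))
```

```text
[625.40355514  91.27849313  28.41096957] [-1.29484461 -0.66753274 -0.37324859] [-3.14153928e+00 -1.13235139e-03  8.97518254e-02]
```

View pics/d4.png

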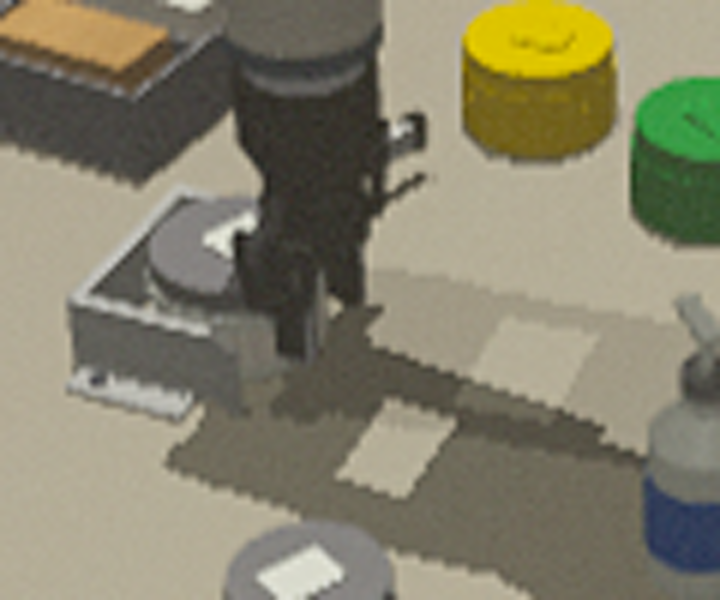

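>>> apply_moves:
  series: "0.4 0 0 0 0 0 -0.2;0.3 0 0 0 0 0 -0.2;0.2 0 0 0 0 0 -0.2;0.1 0 0 0 0 0 -0.2;0.1 0 0 0 0 0 -0.2;0.1 0 0 0 0 0 -0.2;0.1 0 0 0 0 0 -0.2;0 0 0 0 0 0 -0.2;0 0 0 0 0 0 -0.2;0 0 0 0 0 0 -0.2"

```text
clock: 7.95
eef_pos: [637.2, 92.3, 28.3]
tcp_rot: [3.142, -0.0, 0.09]
contact_force: [-0.1, -0.2, -0.7]
opening: 0.599
```

>>> apply_moves:
  series: "0.1 0 0 0 0 0 -0.2;0.1 0 0 0 0 0 -0.2;0.1 0 0 0 0 0 -0.2;0.1 0 0 0 0 0 -0.2;0 0 0 0 0 0 -0.2;0 0 0 0 0 0 -0.2;0 0 0 0 0 0 -0.2;0 0 0 0 0 0 -0.2;0 0 0 0 0 0 -0.2;0 0 0 0 0 0 -0.2"

```text
clock: 8.78
eef_pos: [637.8, 92.4, 27.9]
tcp_rot: [3.141, 0.007, 0.09]
contact_force: [-11.7, -0.4, 8.8]
opening: 0.598
```

Force rose to about 12 N and the TCP stopped 3 mm short of its command, at the predicted seat point. The tub is against the back face. Now I'll retreat and go round to the gate with the fingers shut.

>>> apply_moves:
  series: "-0.5 0 0 0 0 0 -0.2;-1.5 0 0 0 0 0 -0.2;-2 0 0 0 0 0 -0.2;-2 0 0 0 0 0 -0.2;0 0 -3 0 0 0 0;0 0 -3 0 0 0 1;0 0 -3 0 0 0 1;0 0 -3 0 0 0 1;1.8 2.7 0 0 0 0 1;1.8 2.7 0 0 0 0 1"

```text
clock: 9.62
eef_pos: [623.9, 37.3, 151.4]
tcp_rot: [3.142, -0.006, 0.092]
contact_force: [-0.7, -0.6, -1.0]
opening: 0.004
```

>>> apply_moves:
  series: "1.8 2.7 0 0 0 0 1;1.8 2.7 0 0 0 0 1;1.8 2.7 0 0 0 0 1;1.8 2.7 0 0 0 0 1;0 0 2 0 0 0 1;0 0 2 0 0 0 1;0 0 2 0 0 0 1;0 0 0 0 0 0 1;0 0 0 0 0 0 1;0 0 0 0 0 0 1"

```text
clock: 10.45
eef_pos: [704.1, -64.3, 89.4]
tcp_rot: [3.141, -0.002, 0.09]
contact_force: [0.1, 0.5, 0.3]
opening: 0.001
```

Run:
```python
from h import *
a=r.grab_frame("top");b=r.grab_frame("side"); s=r.sense();print(s["eef_pos"],s["contact_force"],s["tcp_rot"],s["opening"])
cv2.imwrite("pics/d5.png",np.hstack([cv2.resize(a[100:200,180:270],(400,444)),cv2.resize(b[170:290,160:268],(400,444))]))
p=s["eef_pos"]; d=p[:2]-[687,96.6]; print("bracket",d[0]*.996+d[1]*.09,d[1]*.996-d[0]*.09)
```

```text
[704.46308235 -64.30128968  90.06418188] [ 0.80379167 -0.56206969  0.30193082] [ 3.14113611e+00 -2.67411239e-03  9.00052190e-02] -0.004334482003343012
bracket 2.912113953337373 -161.82936193578465
```

View pics/d5.png

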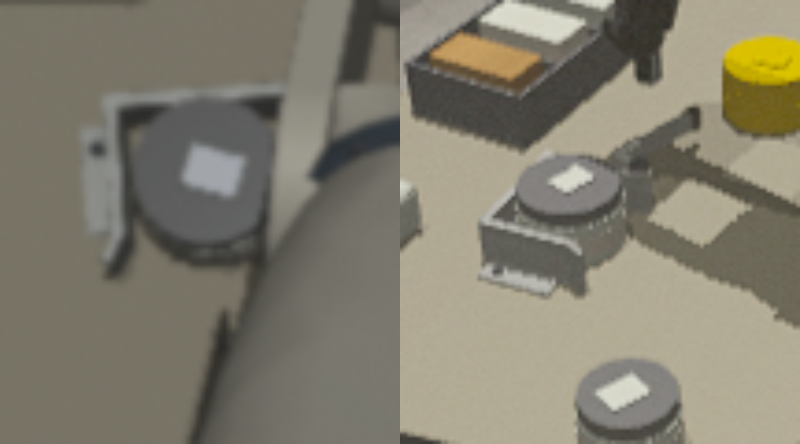

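The tub fits snugly in the bay, with its lid at side crop (568,188). The arm is open at (655,140) and the gripper is on its outer (+x) side. Next I'll work out the sweep numbers.

Run:
```python
import numpy as np
th=np.concatenate([np.linspace(2.78,0.12,20)])
P=[np.array([2.9,-161.8])]
for t in th:
    d=11*abs(np.cos(t))+14.5*abs(np.sin(t)); c,s=np.cos(t),np.sin(t)
    P.append(np.array([-30,-76])+np.array([[c,-s],[s,c]])@[-33-d,70])
P=np.array(P)
for t,p,q in zip(th,P[:-1],P[1:]): print(round(t,2),q.round(1),"move cm",round((q-p)[0]/10,2),round(-(q-p)[1]/10,2))
```

```text
2.78 [  -9.5 -158.6] move cm -1.24 -0.32
2.64 [ -20.2 -161.2] move cm -1.07 0.26
2.5 [ -31.4 -162.3] move cm -1.13 0.11
2.36 [ -43.1 -161.6] move cm -1.17 -0.07
2.22 [ -54.8 -159.1] move cm -1.17 -0.25
2.08 [ -66.2 -154.7] move cm -1.14 -0.44
1.94 [ -77.1 -148.4] move cm -1.08 -0.63
1.8 [ -86.9 -140.2] move cm -0.98 -0.81
1.66 [ -95.4 -130.5] move cm -0.85 -0.98
1.52 [-102.3 -120.4] move cm -0.69 -1.0
1.38 [-108.1 -111.2] move cm -0.57 -0.93
1.24 [-112.5 -100.8] move cm -0.45 -1.03
1.1 [-115.5  -89.6] move cm -0.29 -1.12
0.96 [-116.7  -77.8] move cm -0.12 -1.18
0.82 [-116.   -65.6] move cm 0.07 -1.22
0.68 [-113.4  -53.4] move cm 0.26 -1.22
0.54 [-108.8  -41.6] move cm 0.46 -1.18
0.4 [-102.2  -30.5] move cm 0.66 -1.11
0.26 [-93.8 -20.5] move cm 0.84 -1.0
0.12 [-83.7 -12. ] move cm 1.01 -0.86
```

>>> apply_moves:
  series: "0 0 1 0 0 0 1;0 0 1 0 0 0 1;0 0 1 0 0 0 1;0 0 1 0 0 0 1;0 0 1 0 0 0 1;0 0 0.7 0 0 0 1;0 0 0 0 0 0 1;0 0 0 0 0 0 1;0 0 0 0 0 0 1;0 0 0 0 0 0 1"

```text
clock: 11.38
eef_pos: [703.9, -64.4, 31.9]
tcp_rot: [3.141, -0.001, 0.09]
contact_force: [0.6, -0.7, 0.3]
opening: 0.0
```

>>> apply_moves:
  series: "-1.2 -0.3 0 0 0 0 1;-1.1 0.25 0 0 0 0 1;-1.1 0.1 0 0 0 0 1;-1.15 -0.05 0 0 0 0 1;-1.15 -0.25 0 0 0 0 1;-1.15 -0.45 0 0 0 0 1;-1.1 -0.6 0 0 0 0 1;-1 -0.8 0 0 0 0 1;-0.85 -1 0 0 0 0 1;-0.7 -1 0 0 0 0 1"

```text
clock: 12.22
eef_pos: [594.9, -32.6, 31.9]
tcp_rot: [3.141, -0.001, 0.089]
contact_force: [1.0, -0.7, -0.1]
opening: 0.004
```

Run:
```python
from h import *
a=r.grab_frame("top");b=r.grab_frame("side"); s=r.sense();print(s["eef_pos"],s["contact_force"])
cv2.imwrite("pics/d6.png",np.hstack([cv2.resize(a[100:200,180:270],(400,444)),cv2.resize(b[170:290,160:268],(400,444))]))
p=s["eef_pos"]; d=p[:2]-[687,96.6]; print("bracket",d[0]*.996+d[1]*.09,d[1]*.996-d[0]*.09)
```

```text
[593.91172424 -31.56503038  31.47618661] [-0.27674564  0.50250646 -0.15780474]
bracket -104.2507753887348 -119.27442543730646
```

View pics/d6.png

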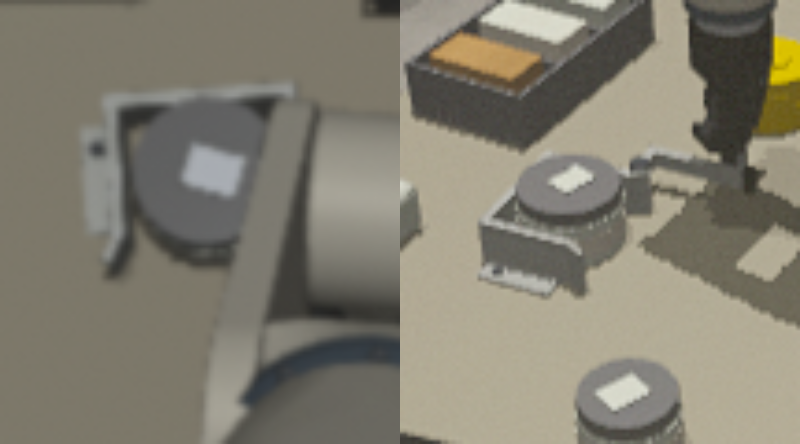

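The gate follows the fingers and now points out along -x (side crop 650–750, 165–180). The tub hasn't moved. Continuing the sweep.

>>> apply_moves:
  series: "-0.5 -0.9 0 0 0 0 1;-0.4 -1.05 0 0 0 0 1;-0.3 -1.1 0 0 0 0 1;-0.1 -1.2 0 0 0 0 1;0.1 -1.2 0 0 0 0 1;0.25 -1.2 0 0 0 0 1;0.45 -1.2 0 0 0 0 1;0.65 -1.1 0 0 0 0 1;0.85 -1 0 0 0 0 1;0.8 -0.7 0 0 0 0 1"

```text
clock: 13.15
eef_pos: [604.4, 76.3, 31.3]
tcp_rot: [-3.141, -0.0, 0.09]
contact_force: [-0.2, -0.8, -0.1]
opening: 0.004
```

>>> apply_moves:
  series: "0.3 0 0 0 0 0 1;0.3 0 0 0 0 0 1;0.2 0 0 0 0 0 1;0.2 0 0 0 0 0 1;0.1 0 0 0 0 0 1;0 0 0 0 0 0 1;0 0 0 0 0 0 1;0 0 0 0 0 0 1;0 0 0 0 0 0 1;0 0 0 0 0 0 1"

```text
clock: 13.98
eef_pos: [614.3, 75.5, 31.3]
tcp_rot: [3.141, 0.0, 0.09]
contact_force: [-1.1, -1.9, -0.1]
opening: -0.002
```

Run:
```python
from h import *
a=r.grab_frame("top");b=r.grab_frame("side"); s=r.sense();print(s["eef_pos"],s["contact_force"])
cv2.imwrite("pics/d7.png",np.hstack([cv2.resize(a[100:200,180:270],(400,444)),cv2.resize(b[180:270,160:241],(400,444))]))
p=s["eef_pos"]; d=p[:2]-[687,96.6]; print("bracket",d[0]*.996+d[1]*.09,d[1]*.996-d[0]*.09)
```

```text
[614.28992935  75.55524494  31.29746942] [-2.17617665 -0.9180306  -1.16457065]
bracket -74.31325832466027 -14.416669682664125
```

View pics/d7.png

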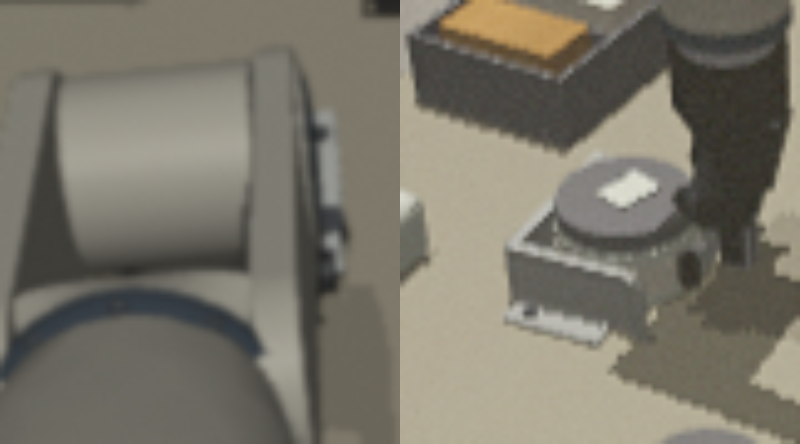

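The gate is nearly across the mouth, with its black cap at side crop (690,270). I'll press gently until it meets the stop.

>>> apply_moves:
  series: "0.1 0 0 0 0 0 1;0.1 0 0 0 0 0 1;0.1 0 0 0 0 0 1;0.1 0 0 0 0 0 1;0 0 0 0 0 0 1;0 0 0 0 0 0 1;0 0 0 0 0 0 1;0 0 0 0 0 0 1;0 0 0 0 0 0 1;0 0 0 0 0 0 1"

```text
clock: 14.92
eef_pos: [614.5, 75.7, 30.9]
tcp_rot: [3.141, 0.008, 0.09]
contact_force: [-15.5, -1.5, 11.0]
opening: -0.0
```

The gate is on its stop: 15 N, with the TCP held at the predicted bracket x of -74 mm. Retreating for a final look.

>>> apply_moves:
  series: "-0.4 0 0 0 0 0 1;-1 0 0 0 0 0 1;-2 0 0 0 0 0 1;-2 0 0 0 0 0 1;-1 0 -3 0 0 0 1;0 0 -3.5 0 0 0 1;0 0 -3.5 0 0 0 1;0 0 -3.5 0 0 0 1;0 0 -3.5 0 0 0 1;0 1 -2 0 0 0 1"

```text
clock: 15.75
eef_pos: [556.9, 61.6, 225.6]
tcp_rot: [-3.141, -0.006, 0.091]
contact_force: [1.3, 0.4, 0.6]
opening: -0.001
```

>>> apply_moves:
  series: "-1 2.6 0 0 0 0 1;-1 2.6 0 0 0 0 1;-1 2.6 0 0 0 0 1;-1 2.6 0 0 0 0 1;-1 2.6 0 0 0 0 1;-1 2.6 0 0 0 0 1;-1 2.6 0 0 0 0 1;-1 2.6 0 0 0 0 1;-1 2.6 0 0 0 0 1;-1 2 0 0 0 0 1"

```text
clock: 16.58
eef_pos: [478.5, -203.3, 221.6]
tcp_rot: [3.14, -0.002, 0.09]
contact_force: [0.3, -0.9, -0.1]
opening: -0.002
```

Run:
```python
from h import *
a=r.grab_frame("top");b=r.grab_frame("side"); s=r.sense();print(s["eef_pos"],s["contact_force"])
cv2.imwrite("pics/d8.png",np.hstack([cv2.resize(a[100:200,180:270],(400,444),interpolation=2),cv2.resize(b[180:270,160:241],(400,444),interpolation=2)]))
a0,b0=cv2.imread("pics/top0.png"),cv2.imread("pics/side0.png")
for n,u,v in [("small",151,208),("greenL",155,277),("pump",201,257),("green",313,211),("yellow",326,161),("large",372,227),("mouse",119,166),("stapler",327,258),("phone",393,286),("sharps",456,253)]:
    sl=np.s_[v-22:v+22,u-22:u+22]; print(n,np.abs(a[sl].astype(int)-a0[sl]).mean().round(1),cv2.phaseCorrelate(np.float64(cv2.cvtColor(a0[sl],6)),np.float64(cv2.cvtColor(a[sl],6))))
```

```text
[ 477.90446809 -203.94705874  221.45713101] [-0.11612248  0.29968917  0.46802199]
small 0.5 ((0.5010724802232644, 0.5099786157958235), 1.0075384833230252)
greenL 0.5 ((0.5011769734596676, 0.5058048747046087), 1.0037041222932013)
pump 0.5 ((0.4993142090087481, 0.4961554130499408), 1.005086714279343)
green 29.4 ((1.6817965776979804, 0.0532488042881738), 0.3447428492376525)
yellow 4.1 ((0.4466248385908713, 0.4135531305900777), 0.8150041925441299)
large 22.3 ((0.8220943078166698, 0.5378359964614212), 0.38978995626930074)
mouse 0.6 ((0.49052417470780796, 0.45538674618983777), 1.0058385921261168)
stapler 32.2 ((0.7533737982404318, -0.5990473478504263), 0.26278053799049583)
phone 37.0 ((1.7876804985669317, 1.8745085729190443), 0.20717539723948347)
sharps 0.9 ((0.49828737246142296, 0.5000280610517187), 0.9994968832994786)
```

View pics/d8.png

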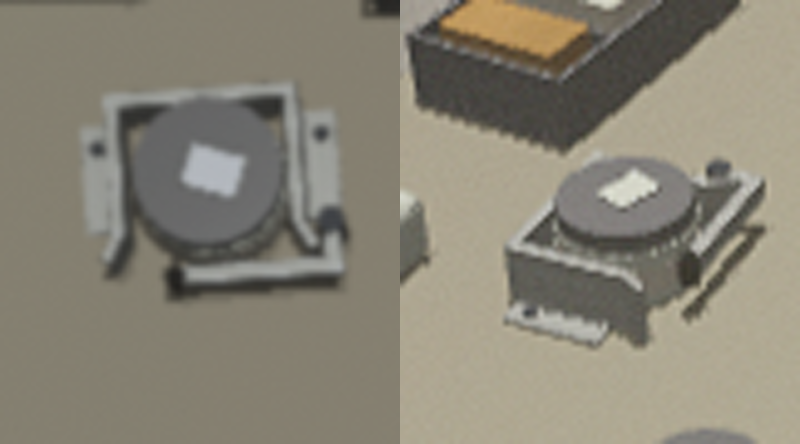

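The top view shows the tub seated and the bar across the mouth, parallel to the back wall: bar from (180,277) to (340,265), wall from (105,100) to (295,88). Handing in.

```bash
python3 -c "
from rig import r
print(r.sign_off())"
```

```text
the job is handed in; nothing more can be done
None
```

The medium tub is in the bracket as far as it goes, the retaining arm is shut across the mouth behind it, and I handed the job in at about 17 s.

- **Tub:** I chose it by lid size, about 95 mm against 76 and 109 mm for the other two. I pushed it along the desk with the half-open fingers. It stopped against the back face at about 12 N, where I had predicted it would.
- **Retaining arm:** I swung it with the shut fingers until it met its stop at about 15 N. In the last pictures the bar lies across the mouth, parallel to the bracket's back wall to within about 0.01 rad. The tub stands upright inside.
- **Other objects:** The small tub, left green tub, pump bottle, mouse and sharps bin match the first image. The yellow tub's match was weaker, but it showed no shift.
- **Not confirmed:** The robot blocked the last top view of the large tub, right green tub, stapler and phone, so that comparison told me nothing. I didn't check the glove box. I felt no unexpected contact at any point.

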